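# Load the slide-warming chest

## Robot

A 7-joint arm with a two-finger parallel gripper is mounted at the origin on the work surface. World frame = base frame: x ahead of the robot, y to its left, z up, the work surface at z = 0. Lengths are in mm, angles in rad, forces in N, time in s.
With the tool pointing down it reaches from about 425 to 875 mm from the base axis. Payload 9.9 kg.
Tool frame: the origin (TCP) lies on the centre line of the jaws, within the pads' length; the fingertips stand 8 mm ahead of it and the grasp point (between the pads) lies 11 mm behind it; y points along the fingers, z is the direction in which the jaws open and shut, and the axes are right-handed (so a half turn about y gives the same grasp; the last joint's range is limited). The gripper opens to 85 mm and grips with 20 to 120 N. Pads are 22 mm wide; open, the fingers measure 114 mm over their backs; the gripper's body (76 mm by 85 mm) begins 54 mm behind the grasp point. The pads swing forward as they close: fully open they stand 13 mm farther back than shut.
Start: joints at [-1.325, 0.576, 0.025, 1.437, -0.015, 1.129, -0.057], TCP at [218.594, 638.628, 239.289] pointing down, gripper open.
Joint ranges: [-2.76, 2.76], [-0.34, 2.15], [-1.52, 1.57], [0.19, 2.46], [-1.09, 4.23], [0.17, 1.99], [-2.82, 2.82]. Speed limits (rad/s): [2.22, 2.22, 3.01, 3.01, 3.14, 3.14, 3.14].

## Interface

Orientations are given as a rotation vector (axis times angle).
In Python, from rig import status, imaging, job gives the robot as it stands.
- The arm moves only by the tool servo_tool, never from a script. Its argument "deltas" is one flat list of numbers, 7 for each row, row after row: the shift along the tool's x, y, z in m, then the turn, a rotation vector about the tool's x, y, z in rad, then the closure in counts, from 0 (fully open) to 255 (shut). In form: [dx, dy, dz, wx, wy, wz, claw, dx, dy, dz, wx, wy, wz, claw, ...]. A call has 1 to 10 rows; each row shifts and turns the commanded pose from where the row before left it, along the tool's axes as they then stand; what a row does not reach is not made up. A row lasts 1/12 s, in which the tool goes at most 41.7 mm and 7.16 degrees, less where a joint would pass 70% of its speed; a pose out of reach is approached as far as the arm can. A call is refused whole if a number of a shift passes 0.0417 or a number of a turn 0.125, either way. A call with a gripper value outside its range is refused whole. The fingers move at their own pace and stop on an object; the grip force is fixed at half the most. Time passes only in rows, so rows that do not move let the fingers close. It gives the time, the measured TCP pose, the force and the opening at its end, in the units of the state.
- status.get_obs(): the state, without advancing time (a new reading comes with each control period).
- imaging.snapshot(name): name is "scene" or "top"; returns (picture, depth): 400x640x3 uint8, red, green, blue; 400x640 float32, mm along the optical axis (not along the pixel's ray), 0 where there is no reading.
- imaging.camera_model(name): a dict with "intrinsics" (3x3 intrinsics, pixels), "R" (3x3) and "t" (3): a world point X has camera coordinates R X + t. Camera axes: x right, y down, z forward; pixel columns grow to the right and rows downward; lengths in mm; the calibration is good to about 2 mm. A picture is of the moment at which its call begins. camera_model takes no time and is no camera call.
- job.finish_job(): hands the job in, once; it reports no verdict.
The state is a dict: "time_s": time; "joint_pos": joint angles; "qvel": joint speeds; "joint_efforts": joint torques, N m; "tool_pos": TCP position; "tcp_rot": TCP orientation; "force": force on the tool from outside, world axes, zero at the start; "wrist_torque": the same for the moment, N m; "finger_gap": finger opening in mm.
Only numpy, scipy, OpenCV 4.12 (cv2) and the standard library are available. Lean on these libraries where they do the work, as an engineer would, in place of code of your own. Each camera call takes 0.05 s, during which the arm holds its last target.

## Task

Load the slide tray into the closed slide-warming chest: flip the hasp off its staple and swing it down past level so it is well clear, and only then raise the lid until it stands open, upright or beyond, by itself. Then set the tray down gently, without dropping it, in the chest, upright and level on the two rails, at the end where the presence switch is, so that the tray holds the switch lever down. Leave the hasp clear and the lid open, let go of everything, and do not push the slide box, the bottle or the jar out of place.

Things in the scene. Friction and masses are not known exactly. Their poses are not given: they have to be found in the camera images.
- chest: White steel chest fixed to the bench, 180 (x) x 280 (y) x 115 mm high when shut: body 70 mm, lid the upper 45 mm. Origin: centre of its underside; z up, -x the front (hasp side, nearer the robot), +x the hinge side, +y the left end. Walls 6 mm, inner floor at z 8 mm, inside 168 x 268 mm. The handle and the hasp are on its middle line y = 0, the switch at its left end.
- rails (a point): Chest point (0, 0, 20) mm: middle between the two rails, at the height of their tops. The rails are aluminium, 12 mm wide, 12 mm high, run along chest y at chest x = +-45 mm on the inner floor; the tray stands on them. The black switch block lies between them against the left wall, lower than they are.
- hasp (a joint): Hasp angle, rad: 0 = upright on the staple, grows as its upper end swings away from the lid, towards chest -x, and down; 1.57 = level, stop at 2.0. Flat steel strap 44 mm wide, 4 mm thick, straight for 80 mm up from its hinge line, then a 24 mm finger tab bent 0.6 rad outward. The hinge is stiff (0.2 N m): it stays where left.
- hasp_hinge (a point): Middle of the hasp's hinge line (along chest y), on the chest's front: chest (-99, 0, 58) mm.
- hasp_bend (a point): On the hasp's middle line, 80 mm from its hinge line, where the straight strap ends and the tab begins. On the staple it is at chest z 138 mm, 23 mm above the lid's top, the strap's back 7 mm before the lid's front edge. Moves with the hasp.
- staple (a point): Outer end of the staple, a steel loop in the vertical plane that stands 24 mm out of the lid's front through the hasp's slot. While the hasp is on it, the lid rises only a few mm. Moves with the lid.
- lid (a joint): Lid angle, rad: 0 = shut, grows as it opens; 1.57 = upright, stop at 1.8. Lid 180 mm from hinge line to front edge, 280 mm wide, a hollow shell 45 mm deep with 6 mm walls, open below, 0.45 kg. Its hinge is stiff (0.6 N m): it stays at any angle where it is left.
- lid_hinge (a point): Middle of the lid's hinge line (along chest y), on the far upper edge of the chest (lid excluded): chest (90, 0, 70) mm.
- lid_handle (a point): Middle of the lid's round handle bar: 10 mm thick, 110 mm long along chest y, on two end posts, its axis 35 mm above the lid's top face. With the lid shut it is at chest (-30, 0, 150) mm, 120 mm before and 80 mm above the hinge line. Moves with the lid. The bar can turn between gripper pads.
- switch_lever (a joint): Presence switch lever, rad: 0 = free (up), grows as it is pressed down, stop at 0.3 (level); a tray on the rails over its tip presses it to about 0.27. Spring under 0.5 N at the tip. Steel strip 14 mm wide, 50 mm long, 3 mm thick, inside the chest, hinged near the left wall at chest (0, 122, 17) mm, sloping up towards chest -y.
- lever_tip (a point): Free tip of the switch lever: chest (0, 74, 32) mm when free. To press it the tray's left edge must lie beyond it, nearer the left wall.
- tray: Aluminium slide tray 130 (x) x 110 (y) mm, rim 16 mm high, glass slides fixed in it, about 0.3 kg. Origin: centre of its underside, z up. Stands on the bench left or right of the chest. Round carrying bar 10 mm thick, 90 mm long along tray y over its middle, axis 60 mm above the underside, on two end posts. Goes in with tray y along chest y, either way round.
- slide_box: Bystander: black slide box with grey lid, 122 x 92 x 36 mm. Origin: centre of underside. Stands on the other side of the chest from the tray. Leave it.
- stain_bottle: Bystander: amber glass bottle, 64 mm thick, 130 mm high. Origin: centre of underside. Leave it.
- jar: Bystander: glass jar with white cap, 72 mm thick, 75 mm high. Origin: centre of underside. Leave it.
There are look-alikes about, which are no part of the job. Several things have the shape of the tray; the one meant has the colours described above.

How it is judged:
By the outcome, as a careful person would: the job done as asked, in the order asked, and still so for the second after the job is handed in, with the robot touching nothing.
It also fails if it takes over 72 s, if anything falls off the work surface, if the arm or the gripper's body presses on something with over 40 N, if the wrist force passes 120 N, or if a joint passes its speed limit or range.

## Working session

There is one attempt and no reset: what is moved stays moved. The work goes in short steps, Python scripts to look and compute and a tool call to move; the robot and the scene stay as the last step left them, time stands still between calls to the robot, and variables do not carry over. Pictures are saved under pics/ and viewed, and the job is handed in when it is done.

Besides the shell and the picture viewer there is one more tool, called as a command line: name --argument value ..., lists and objects as JSON in quotes. servo_tool: Moves the arm, as the interface text tells. Its arguments: {"type":"object","properties":{"deltas":{"type":"array","items":{"type":"number"}}},"required":["deltas"]}

```bash
ls; mkdir -p pics; python3 - <<'E'
from rig import status, imaging
import cv2,numpy as np
print(status.get_obs())
for n in("scene","top"):
    p,d=imaging.snapshot(n); np.save(f"pics/{n}0_d.npy",d); cv2.imwrite(f"pics/{n}0.png",p[:,:,::-1])
    m=imaging.camera_model(n); print(n,m)
E
```

```text
pics
{'time_s': 0.0, 'joint_pos': array([-1.32481467,  0.57653443,  0.02484944,  1.43795102, -0.01498256,
        1.12901415, -0.05651022]), 'qvel': array([-9.72345827e-05, -4.80095470e-04,  2.71561423e-03, -1.57913601e-03,
       -8.05908786e-04, -1.55040702e-03,  2.59964844e-04]), 'joint_efforts': array([ 1.86574954e-05, -7.65733480e+01,  2.25033380e+00, -2.85974211e+01,
        1.54759304e-02,  1.21927267e-02, -8.04595004e-06]), 'tool_pos': array([218.44225861, 638.18270677, 238.42605124]), 'tcp_rot': array([-1.55697817,  0.25897538, -0.2587005 ]), 'force': array([ 0.39929966,  0.20085354, -0.18905056]), 'wrist_torque': array([-0.02475022, -0.00891602,  0.05432636]), 'finger_gap': 85.12006156158112}
scene {'intrinsics': array([[379.8062266 ,   0.        , 315.98584921],
       [  0.        , 379.8062266 , 195.83080342],
       [  0.        ,   0.        ,   1.        ]]), 'R': array([[ 0.68795852,  0.725648  ,  0.01216832],
       [ 0.40180684, -0.36686788, -0.83902278],
       [-0.60437103,  0.58210218, -0.54396021]]), 't': array([-408.19926209,  -96.95119205, 1542.96451904])}
top {'intrinsics': array([[455.45323948,   0.        , 321.32708137],
       [  0.        , 455.45323948, 197.95779786],
       [  0.        ,   0.        ,   1.        ]]), 'R': array([[ 0.00680084, -0.99997073, -0.00350567],
       [-0.99019834, -0.00624522, -0.13952865],
       [ 0.13950267,  0.00442022, -0.99021183]]), 't': array([  77.60740223,  578.60813037, 1232.37503886])}
```

View pics/scene0.png

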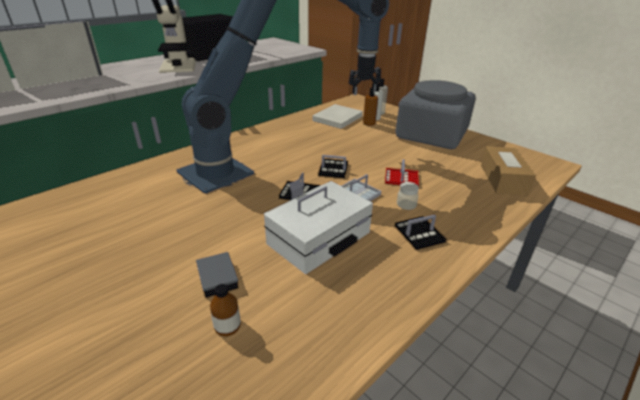

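View pics/top0.png

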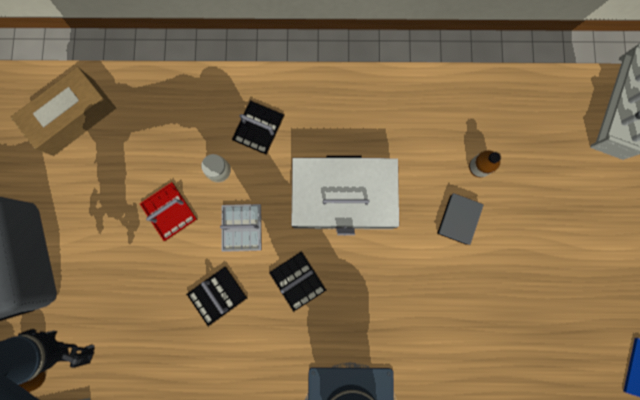

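```bash
cat > h.py <<'E'
import numpy as np, cv2
from rig import imaging,status
def w(n,u,v,d=None,z=None):
    m=imaging.camera_model(n);K,R,t=m["intrinsics"],m["R"],np.array(m["t"])
    r=np.linalg.inv(K)@np.array([u,v,1.]); 
    if z is not None:
        c=-R.T@t; q=R.T@r; s=(z-c[2])/q[2]; return c+s*q
    return R.T@(r*d-t)
def cloud(n,d):
    m=imaging.camera_model(n);K,R,t=m["intrinsics"],m["R"],np.array(m["t"])
    v,u=np.mgrid[0:d.shape[0],0:d.shape[1]]
    P=np.stack([(u-K[0,2])/K[0,0]*d,(v-K[1,2])/K[1,1]*d,d],-1)
    return (P-t)@R
def px(n,X):
    m=imaging.camera_model(n); c=m["R"]@np.array(X,float)+m["t"]; q=m["intrinsics"]@c; return q[:2]/q[2]
E
python3 - <<'E'
from h import *
a=cv2.imread("pics/top0.png"); b=a[140:250,190:420]; cv2.imwrite("pics/crop0.png",cv2.resize(b,None,fx=3.4,fy=3.4,interpolation=cv2.INTER_CUBIC))
d=np.load("pics/top0_d.npy"); P=cloud("top",d)
# lid top
m=(abs(P[...,2]-115)<6); m[:,:280]=0;m[:,410:]=0;m[:150]=0;m[240:]=0
q=P[m]; r=cv2.minAreaRect(q[:,:2].astype(np.float32)); print("lid",r,np.median(q[:,2]),cv2.boxPoints(r))
for nm,(x0,x1,y0,y1) in dict(tray=(215,268,195,255),box=(430,490,180,250)).items():
    s=P[y0:y1,x0:x1].reshape(-1,3); s=s[s[:,2]>8]; print(nm,len(s),cv2.minAreaRect(s[:,:2].astype(np.float32)),np.percentile(s[:,2],[5,50,95,100]))
    b=s[s[:,2]>48]
    if nm=="tray":
        print("bar",cv2.minAreaRect(b[:,:2].astype(np.float32)),b.mean(0),np.median(b[:,2]))
        l=s[s[:,2]<25];r=cv2.minAreaRect(l[:,:2].astype(np.float32));print("low",r)
h=P[120:245,285:405].reshape(-1,3)
bar=h[(h[:,2]>140)&(h[:,0]>600)]; print("handle",cv2.minAreaRect(bar[:,:2].astype(np.float32)),bar.mean(0),len(bar))
hs=P[215:240,325:365].reshape(-1,3); hs=hs[hs[:,2]>122]; print("hasp",len(hs),hs.mean(0),hs.min(0),hs.max(0))
E
```

```text
lid ((586.4379272460938, 18.521827697753906), (180.18673706054688, 280.7124938964844), 0.4586707353591919) 115.84224567499724 [[ 495.22385  158.15234]
 [ 497.47104 -122.55113]
 [ 677.652   -121.10869]
 [ 675.4048   159.59479]]
tray 1068 ((488.98138427734375, 230.93638610839844), (328.1229553222656, 141.29190063476562), 83.60057067871094) [   8.2868092    11.6483123    65.41343087 1301.31681896]
bar ((465.662353515625, 210.761474609375), (297.1347961425781, 39.879032135009766), 71.87295532226562) [492.02196905 293.95545172 132.75246648] 64.19607886963044
low ((505.33984375, 311.9651184082031), (145.70095825195312, 146.86363220214844), 0.5568505525588989)
box 1557 ((526.9654541015625, -152.3671417236328), (189.274169921875, 486.15692138671875), 7.7309041023254395) [  21.5996628    36.66302945   41.0018211  1301.31681896]
handle ((0.0, 0.0), (0.0, 0.0), 0.0) [nan nan nan] 0
hasp 128 [475.79566389  21.02003747 195.9633858 ] [400.48940193  -2.93464898 136.64155597] [ 487.39854203   75.77129696 1301.31681896]<stdin>:14: RuntimeWarning: Mean of empty slice.
  ret = um.true_divide(
```

View pics/crop0.png

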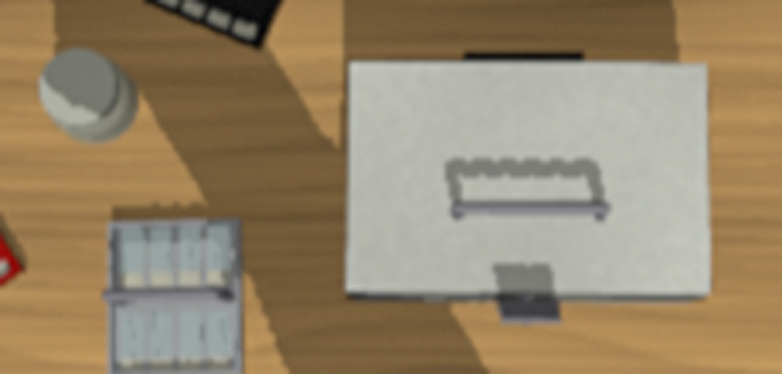

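```bash
python3 - <<'E'
from h import *
d=np.load("pics/top0_d.npy"); P=cloud("top",d); P[d<=0]=np.nan
def sel(x0,x1,y0,y1,z0,z1):
    s=P[y0:y1,x0:x1].reshape(-1,3); return s[(s[:,2]>z0)&(s[:,2]<z1)]
R=lambda s:cv2.minAreaRect(s[:,:2].astype(np.float32))
s=sel(215,268,195,255,5,30);print("tray low",R(s),np.percentile(s[:,2],[5,50,95]))
b=sel(215,268,195,255,52,75);print("bar",R(b),b.mean(0),len(b),np.median(b[:,2]))
s=sel(315,375,170,215,135,175);print("handle",R(s) if len(s) else 0,s.mean(0),len(s))
hs=sel(325,365,212,240,122,175);print("hasp",R(hs),hs.mean(0),hs.min(0),hs.max(0),len(hs))
s=sel(285,405,120,245,112,119);print("lid",R(s))
for nm,a in dict(box=(430,490,180,250,25,50),bottle=(465,505,140,180,60,140),jar=(195,235,145,185,50,85)).items():
    s=sel(*a);print(nm,R(s),len(s))
s=sel(265,330,245,315,5,80);print("blacknear",R(s))
s=sel(185,250,255,330,5,80);print("black2",R(s))
# pixel centers by hand from crop: handle bar ends (452,209),(608,209) ; tray corners
for (u,v) in [(452,209),(608,209)]: print(w("top",190+u/3.4,140+v/3.4,z=150))
for (u,v) in [(105,295),(232,294)]: print(w("top",190+u/3.4,140+v/3.4,z=62))
print(px("top",[467,20,138]))
E
```

```text
tray low ((505.3031311035156, 310.42388916015625), (168.27261352539062, 149.22352600097656), 1.3723400831222534) [ 5.48186495  8.77651975 17.82106359]
bar ((497.8220520019531, 307.8742980957031), (10.20236873626709, 97.85408782958984), 2.059549331665039) [497.44898574 306.45952962  64.12003997] 135 63.95629839710174
handle ((556.0921630859375, 17.998291015625), (8.69769287109375, 117.1994857788086), 0.35659265518188477) [555.89862456  17.99276276 154.14995483] 187
hasp ((478.91839599609375, 18.88695526123047), (16.79519271850586, 43.713844299316406), 0.24360544979572296) [478.85689405  18.79437651 151.03031942] [470.45840142  -2.93464898 136.64155597] [487.39854203  40.74279119 162.90198004] 123
lid ((586.5244140625, 18.717269897460938), (179.45643615722656, 280.1606140136719), 0.21896310150623322)
box ((525.3357543945312, -308.48358154296875), (92.79029846191406, 122.14297485351562), 69.1728286743164) 1456
bottle ((676.3035888671875, -371.2583923339844), (63.363731384277344, 54.685604095458984), 37.92323684692383) 495
jar ((662.3318481445312, 379.6385498046875), (62.22166442871094, 62.65153884887695), 88.3211441040039) 466
blacknear ((352.7591857910156, 146.1468963623047), (190.6289520263672, 175.56988525390625), 0.35933512449264526)
black2 ((317.177978515625, 370.48333740234375), (205.90823364257812, 177.43553161621094), 1.7578169107437134)
[553.66875916  76.73321242 150.        ]
[554.40963144 -40.22354492 150.        ]
[494.06400756 354.5522574   62.        ]
[495.53149662 252.70877924  62.        ]
[344.9832564  235.93530892]
```

```bash
python3 - <<'E'
from h import *
from scipy.spatial.transform import Rotation as Ro
s=status.get_obs(); print(Ro.from_rotvec(s['tcp_rot']).as_matrix().round(3))
d=np.load("pics/top0_d.npy"); P=cloud("top",d); P[d<=0]=np.nan
s=P[195:255,215:268].reshape(-1,3); s=s[(s[:,2]>13)&(s[:,2]<26)]; print(cv2.minAreaRect(s[:,:2].astype(np.float32)),np.percentile(s[:,0],[1,99]),np.percentile(s[:,1],[1,99]))
b=P[195:255,215:268].reshape(-1,3); b=b[(b[:,2]>58)&(b[:,2]<72)]; print(np.polyfit(b[:,1],b[:,0],1),b.min(0),b.max(0))
a=cv2.imread("pics/scene0.png")[150:270,240:390]; cv2.imwrite("pics/crop1.png",cv2.resize(a,None,fx=5,fy=5,interpolation=cv2.INTER_CUBIC))
for o in ([586.5,18.6,115],[487.5,18.6,138],[556.5,18.6,150],[497,306,60]): print(px("scene",o),px("top",o))
E
```

```text
[[ 0.946 -0.     0.324]
 [-0.324 -0.001  0.946]
 [ 0.    -1.    -0.001]]
((497.9932556152344, 307.74566650390625), (130.4400634765625, 108.7075424194336), 1.9636174440383911) [432.3215743 563.06036  ] [252.70815949 363.43354441]
[-2.76036426e-02  5.05947041e+02] [493.09121819 258.97743483  58.84760786] [502.26645087 356.67105194  71.03860794]
[319.38869051 207.65732141] [345.07614544 191.01250265]
[297.49640159 188.2355265 ] [345.5276796  227.90167659]
[312.63270894 193.81690813] [345.74220357 200.5132634 ]
[358.8059195  179.45295246] [238.84839657 225.86286941]
```

View pics/crop1.png

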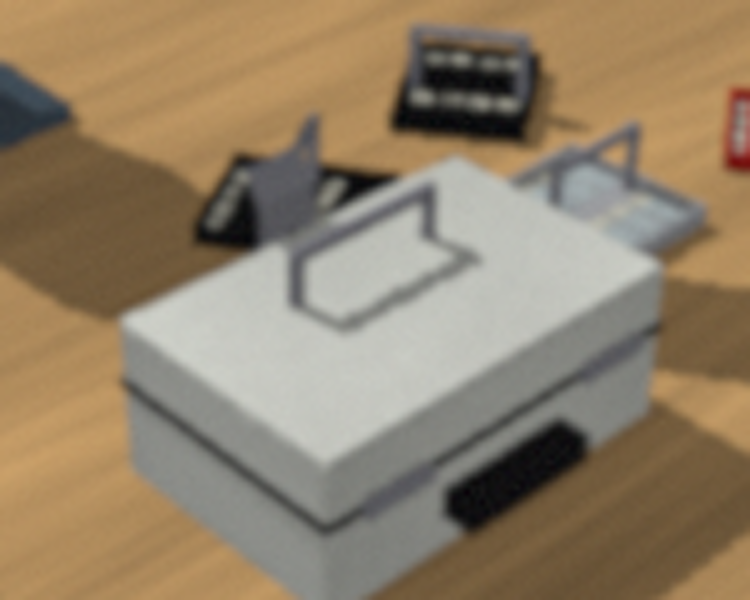

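```bash
cat >> h.py <<'E'
from scipy.spatial.transform import Rotation as Ro
def RT(yaw=0.005,tilt=0.0):
    # base: x=-Y, y=-Z, z=+X ; tilt>0 : tool pointing leans (about world Y)
    B=np.array([[0,0,1],[-1,0,0],[0,-1,0]],float)
    return Ro.from_euler('z',yaw)*Ro.from_euler('y',tilt)*Ro.from_matrix(B)
def plan(wps,claw,vmax=36,wmax=.12,start=None):
    """wps: list of (pos, Rot, [vmax]); prints rows"""
    s=status.get_obs(); p=np.array(s['tool_pos']) ; r=Ro.from_rotvec(s['tcp_rot'])
    if start: p,r=np.array(start[0],float),start[1]
    rows=[]
    for wp in wps:
        q,R=np.array(wp[0],float),wp[1]; v=wp[2] if len(wp)>2 else vmax
        n=int(max(1,np.ceil(np.linalg.norm(q-p)/v),np.ceil((r.inv()*R).magnitude()/wmax)))
        p0,r0=p.copy(),r; dr=(r0.inv()*R).as_rotvec()
        for i in range(n):
            tp=p0+(q-p0)*(i+1)/n; tr=r0*Ro.from_rotvec(dr*(i+1)/n)
            ds=(r.inv().apply(tp-p)/1000); dw=(r.inv()*tr).as_rotvec()
            ds=np.round(ds*2,3)/2; dw=np.round(dw,3)
            rows.append(list(ds)+list(dw)+[claw])
            p=p+r.apply(ds)*1000; r=r*Ro.from_rotvec(dw)
    for i in range(0,len(rows),10):
        print('['+', '.join(','.join(f'{x:g}' for x in k) for k in rows[i:i+10])+']')
    print(len(rows),'end',p.round(1))
E
python3 - <<'E'
from h import *
plan([((490,60,238),RT()),((511,18.6,200),RT(),25)],255)
E
```

```text
[0.0245,0,-0.0255,0,0.069,0,255, 0.0265,0,-0.0235,0,0.068,0,255, 0.028,0,-0.022,0,0.069,0,255, 0.0295,0.0005,-0.02,0,0.069,0,255, 0.0305,-0,-0.018,0,0.068,0,255, 0.032,-0,-0.0155,0,0.069,0,255, 0.0325,-0,-0.0135,0,0.069,0,255, 0.034,0,-0.0115,0,0.068,0.001,255, 0.034,0,-0.0085,0.001,0.069,-0,255, 0.035,0,-0.0065,-0,0.069,-0,255]
[0.0355,0,-0.0045,-0,0.068,-0,255, 0.0355,0,-0.0015,-0,0.069,-0,255, 0.0355,0,0.001,-0,0.069,-0,255, 0.035,0,0.003,-0,0.068,-0,255, 0.035,0.0005,0.0055,0,0.069,-0,255, 0.035,-0,0.008,0,0.069,-0,255, 0.0335,-0,0.0105,0,0.068,-0,255, 0.0335,-0,0.013,0,0.069,0,255, 0.014,0.0125,0.007,0,0,0,255, 0.0135,0.0125,0.0065,0,0,0,255]
[0.014,0.013,0.007,0,0,0,255]
21 end [510.9  18.5 199.8]
```

servo_tool --deltas '[0.0245,0,-0.0255,0,0.069,0,255,0.0265,0,-0.0235,0,0.068,0,255,0.028,0,-0.022,0,0.069,0,255,0.0295,0.0005,-0.02,0,0.069,0,255,0.0305,0,-0.018,0,0.068,0,255,0.032,0,-0.0155,0,0.069,0,255,0.0325,0,-0.0135,0,0.069,0,255,0.034,0,-0.0115,0,0.068,0.001,255,0.034,0,-0.0085,0.001,0.069,0,255,0.035,0,-0.0065,0,0.069,0,255]'

```text
time_s: 0.93
tool_pos: [369.8, 315.9, 238.6]
tcp_rot: [-1.419, 0.795, -0.794]
force: [0.9, 0.5, 0.1]
finger_gap: -0.2
```

servo_tool --deltas '[0.0355,0,-0.0045,0,0.068,0,255,0.0355,0,-0.0015,0,0.069,0,255,0.0355,0,0.001,0,0.069,0,255,0.035,0,0.003,0,0.068,0,255,0.035,0.0005,0.0055,0,0.069,0,255,0.035,0,0.008,0,0.069,0,255,0.0335,0,0.0105,0,0.068,0,255,0.0335,0,0.013,0,0.069,0,255,0.014,0.0125,0.007,0,0,0,255,0.0135,0.0125,0.0065,0,0,0,255]'

```text
time_s: 1.77
tool_pos: [504.9, 30.6, 212.9]
tcp_rot: [-1.208, 1.207, -1.208]
force: [-0.1, 0.5, -0.5]
finger_gap: 0.2
```

```bash
python3 - <<'E'
from h import *
plan([((515,18.6,190),RT(),25),((515,18.6,135),RT(),20),((515,18.6,135),RT())],255)
# push path
cx,cz=586.5,1
w_=[]
import math
st=None
for th,r in [(0.1,67),(.3,67),(.5,66),(.7,65),(.9,64),(1.1,63),(1.3,62),(1.5,61)]:
    X=-99+2*math.cos(th)-r*math.sin(th)+14.5; Z=58+2*math.sin(th)+r*math.cos(th)+8
    w_.append(((cx+X,18.6,Z+cz),RT(),13))
x=w_[-1][0][0]
for z in (58,50,44,40): w_.append(((x+1,18.6,z+8+cz),RT(),10))
for a in w_: print(np.round(a[0],1))
plan(w_,255,start=((515,18.6,135),RT()))
E
```

```text
[0.006,0.0115,0.005,-0.001,-0.001,-0.001,255, 0.006,0.0115,0.005,-0.001,-0.002,-0,255, 0,0.0185,0,0,0,-0,255, 0,0.018,0,0,0,-0,255, 0,0.0185,0,0,0,-0,255, 0,-0,0,0,0,-0,255]
6 end [514.9  18.7 134.9]
[497.3  18.6 133.9]
[484.1  18.6 131.6]
[472.1  18.6 125.9]
[461.7  18.6 118. ]
[453.1  18.6 108.3]
[446.8  18.6  97.4]
[442.8  18.6  85.5]
[441.3  18.6  73.3]
[442.3  18.6  67. ]
[442.3  18.6  59. ]
[442.3  18.6  53. ]
[442.3  18.6  49. ]
[-0,0.0005,-0.009,0,0,0,255, -0,0.0005,-0.0085,0,0,0,255, -0,0.001,-0.0065,0,0,0,255, -0,0.0015,-0.007,0,0,0,255, -0,0.003,-0.006,0,0,0,255, -0,0.0025,-0.006,0,0,0,255, -0,0.004,-0.005,0,0,0,255, -0.0005,0.004,-0.0055,0,0,0,255, 0,0.0095,-0.0085,0,0,0,255, 0,0.011,-0.006,0,0,0,255]
[0,0.012,-0.004,0,0,0,255, 0,0.012,-0.0015,0,0,0,255, 0,0.0065,0.001,0,0,0,255, 0,0.008,-0,0,0,0,255, 0,0.006,-0,0,0,0,255, 0,0.004,-0,0,0,0,255]
16 end [442.5  18.7  49. ]
```

servo_tool --deltas '[0.006,0.0115,0.005,-0.001,-0.001,-0.001,255,0.006,0.0115,0.005,-0.001,-0.002,0,255,0,0.0185,0,0,0,0,255,0,0.018,0,0,0,0,255,0,0.0185,0,0,0,0,255,0,0,0,0,0,0,255,0,0,0,0,0,0,255]'

```text
time_s: 2.35
tool_pos: [513.2, 21.4, 134.2]
tcp_rot: [-1.216, 1.206, -1.201]
force: [-0.1, 0.0, 0.2]
finger_gap: 0.1
```

servo_tool --deltas '[0.002,0.0005,-0.009,0,0,0,255,0,0.0005,-0.0085,0,0,0,255,0,0.001,-0.0065,0,0,0,255,0,0.0015,-0.007,0,0,0,255,0,0.003,-0.006,0,0,0,255,0,0.0025,-0.006,0,0,0,255,0,0.004,-0.005,0,0,0,255,0,0.004,-0.0055,0,0,0,255]'

```text
time_s: 3.02
tool_pos: [460.0, 18.6, 117.7]
tcp_rot: [-1.214, 1.205, -1.202]
force: [1.1, 0.4, 2.8]
finger_gap: 0.0
```

```bash
cat > snap.py <<'E'
import sys
from h import *
n,tag,x0,x1,y0,y1,f=sys.argv[1],sys.argv[2],*map(int,sys.argv[3:8])
p,d=imaging.snapshot(n); np.save(f"pics/{tag}_d.npy",d)
cv2.imwrite(f"pics/{tag}.png",cv2.resize(p[y0:y1,x0:x1,::-1],None,fx=f,fy=f,interpolation=cv2.INTER_CUBIC))
s=status.get_obs(); print(s['time_s'],s['tool_pos'].round(1),s['tcp_rot'].round(3),s['force'].round(1),s['finger_gap'],s['joint_pos'].round(2))
E
python3 snap.py scene s1 220 420 90 270 3
```

```text
3.0667 [458.4  18.6 116.9] [-1.216  1.206 -1.201] [ 0.4  0.5 -0.7] 0.006120987484736717 [-0.41  0.46  0.38  2.15 -0.31  0.58  0.2 ]
```

View pics/s1.png

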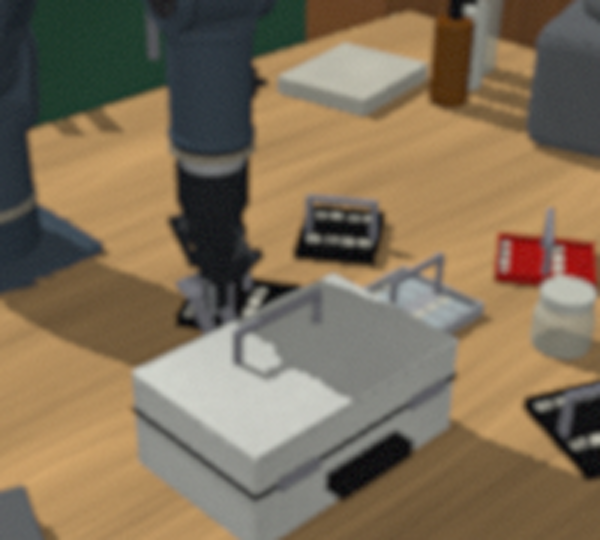

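servo_tool --deltas '[0,0.009,-0.006,0,0,0,255,0,0.011,-0.006,0,0,0,255,0,0.012,-0.004,0,0,0,255,0,0.012,-0.0015,0,0,0,255,0,0.0065,0.001,0,0,0,255,0,0.008,0,0,0,0,255,0,0.006,0,0,0,0,255,0,0.004,0,0,0,0,255,0,0,0,0,0,0,255]'

```text
time_s: 3.82
tool_pos: [440.4, 18.2, 49.1]
tcp_rot: [-1.218, 1.21, -1.199]
force: [-11.9, 1.0, 14.5]
finger_gap: -0.4
```

```bash
python3 snap.py top t1 240 440 130 300 4
```

```text
3.8667 [440.4  18.2  49.2] [-1.218  1.21  -1.199] [-11.6  -0.1  14.3] -0.27325080062371876 [-0.33  0.57  0.27  2.25 -0.4   0.38  0.28]
```

View pics/t1.png

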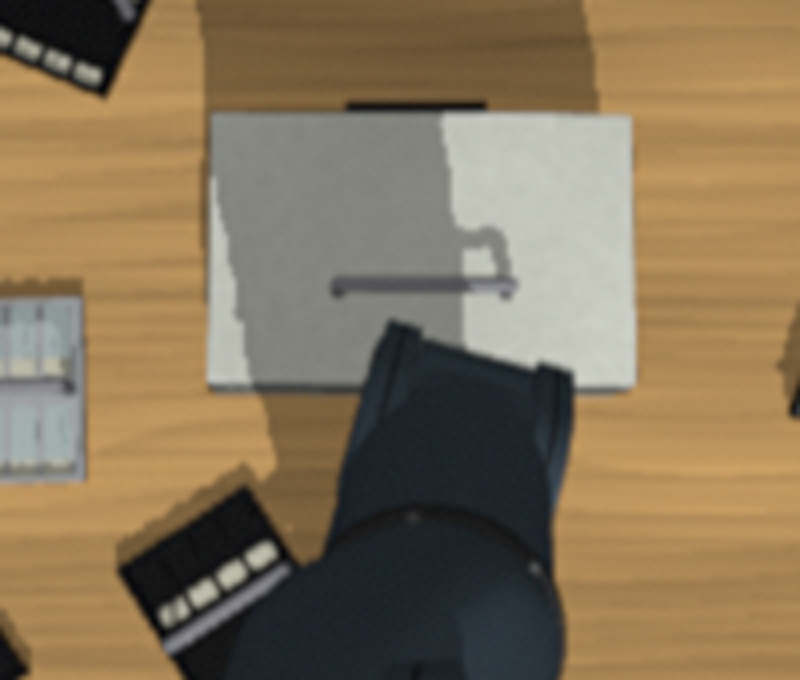

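```bash
python3 - <<'E'
from h import *
plan([((442,18.4,80),RT(),15),((450,18.4,215),RT(),34),((530,18.4,225),RT(),34),((556,18.3,215),RT(),20)],100)
E
```

```text
[-0,-0.0105,0.0005,0.003,0.001,-0,100, -0,-0.01,0.0005,0.002,0.001,-0.001,100, -0,-0.0105,0.0005,0.003,0.001,0,100, -0,-0.0335,0.002,-0,-0,0,100, -0,-0.034,0.002,-0,-0,0,100, -0,-0.0335,0.002,-0,-0,0,100, -0,-0.034,0.002,-0,-0,0,100, 0,-0.0035,0.0265,-0,-0,0,100, 0,-0.003,0.027,-0,-0,0,100, 0,-0.0035,0.0265,-0,-0,0,100]
[0,0.005,0.013,-0,-0,0,100, 0.0005,0.005,0.013,-0,-0,0,100]
12 end [556.1  18.3 215.2]
```

servo_tool --deltas '[0,-0.0105,0.0005,0.003,0.001,0,255,0,-0.01,0.0005,0.002,0.001,-0.001,255,0,-0.0105,0.0005,0.003,0.001,0,255,0,-0.0335,0.002,0,0,0,255,0,-0.034,0.002,0,0,0,255,0,-0.0335,0.002,0,0,0,255,0,-0.034,0.002,0,0,0,100,0,-0.0035,0.0265,0,0,0,100,0,-0.003,0.027,0,0,0,100,0,-0.0035,0.0265,0,0,0,100]'

```text
time_s: 4.7
tool_pos: [533.6, 19.4, 226.9]
tcp_rot: [-1.206, 1.199, -1.208]
force: [0.4, 0.2, 0.2]
finger_gap: 48.2
```

```bash
python3 snap.py scene s2 220 420 90 270 3;python3 snap.py top t2 240 440 130 300 4;  python3 - <<'E'
from h import *
plan([((556,18.3,200),RT(),20),((556,18.3,139.5),RT(),20),((556,18.3,139.5),RT(),20)],100)
E
```

```text
4.75 [538.8  19.6 227.2] [-1.205  1.195 -1.211] [7.  0.1 1.8] 52.05891063535051 [-0.46  0.42  0.48  1.84 -0.23  0.93  0.13]
4.8 [536.1  19.3 226.3] [-1.206  1.198 -1.21 ] [ 0.4  0.7 -0.7] 52.236275505908466 [-0.46  0.41  0.48  1.84 -0.23  0.93  0.13]
[0.0005,0.013,0.01,-0.005,0,0.001,100, 0.0005,0.0135,0.0095,-0.004,0.001,0,100, 0,0.015,0,-0,-0,0,100, 0,0.015,0,-0,-0,0,100, 0,0.0155,0,-0,-0,0,100, 0,0.015,0,-0,-0,0,100, 0,-0,0,-0,-0,0,100]
7 end [555.8  18.3 139.4]
```

View pics/s2.png

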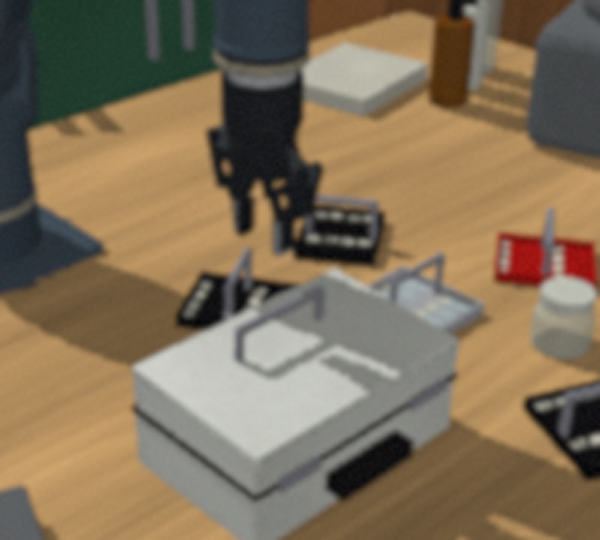

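View pics/t2.png

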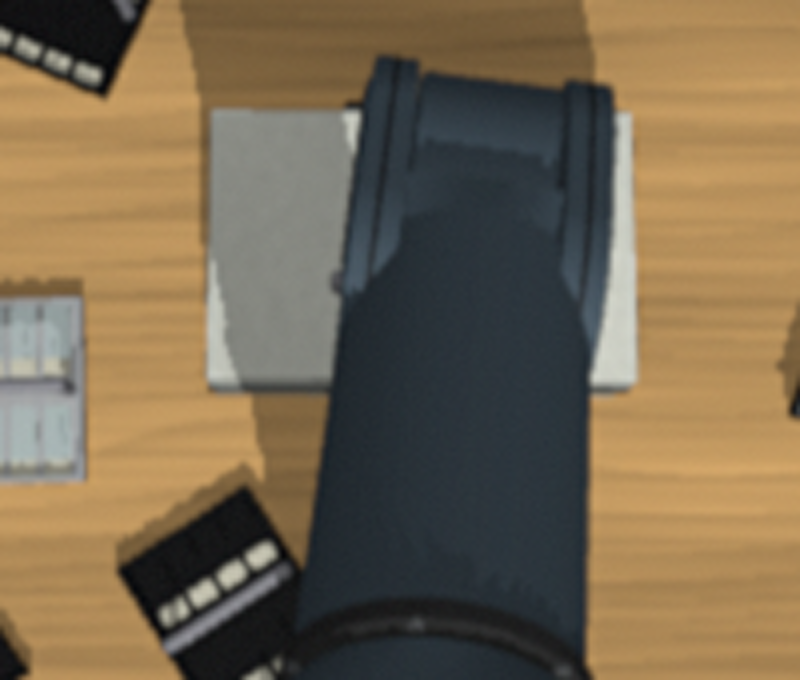

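```bash
python3 - <<'E'
from h import *
for u,v in [(170,648),(288,570)]:
    X=w("top",240+u/4,130+v/4,z=62); q=px("scene",X); print(X.round(),q,((q-[220,90])*3).round())
p=cv2.imread("pics/s2.png")[220:360,150:300]; cv2.imwrite("pics/s2c.png",cv2.resize(p,None,fx=4,fy=4,interpolation=cv2.INTER_CUBIC))
E
```

```text
[321. 183.  62.] [301.62479182 172.50756366] [245. 248.]
[373. 105.  62.] [294.85104821 185.1788252 ] [225. 286.]
```

View pics/s2c.png

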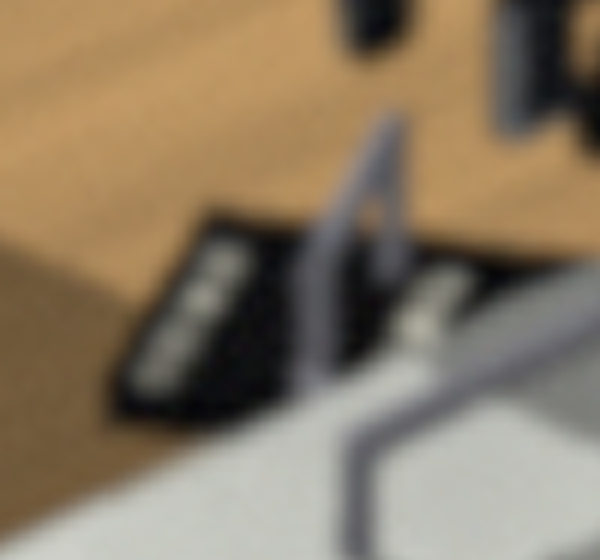

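The thin frame at s2 (238,270) is the black tray's carrying bar; the wide hasp strap is gone from above the lid, so the hasp is down. The gripper is open above the chest. Next I lower it onto the handle.

servo_tool --deltas '[0.0005,0.013,0.01,-0.005,0,0.001,100,0.0005,0.0135,0.0095,-0.004,0.001,0,100,0,0.015,0,0,0,0,100,0,0.015,0,0,0,0,100,0,0.0155,0,0,0,0,100,0,0.015,0,0,0,0,100,0,0,0,0,0,0,100,0,0,0,0,0,0,100]'

```text
time_s: 5.47
tool_pos: [550.9, 17.9, 138.5]
tcp_rot: [-1.215, 1.21, -1.204]
force: [-0.1, 0.4, -0.0]
finger_gap: 52.1
```

servo_tool --deltas '[0,0,0,0,0,0,255,0,0,0,0,0,0,255,0,0,0,0,0,0,255,0,0,0,0,0,0,255,0,0,0,0,0,0,255,0,0,0,0,0,0,255]'

```text
time_s: 5.97
tool_pos: [557.8, 18.1, 140.6]
tcp_rot: [-1.205, 1.199, -1.211]
force: [19.5, -0.7, -12.9]
finger_gap: 7.8
```

```bash
cat > lid.py <<'E'
from h import *
import math,sys
H=np.array([676.3,71.2]); 
def hp(phi,tilt,r=None):
    B=np.array([-119.5,80.0]); a=math.atan2(B[1],B[0])-phi; R=np.hypot(*B)
    b=H+R*np.array([math.cos(a),math.sin(a)])
    t=b+11*np.array([-math.sin(tilt),-math.cos(tilt)])
    return (t[0],18.2,t[1]),RT(0.005,tilt)
E
python3 - <<'E'
from lid import *
w_=[]
for i in range(1,21):
    phi=1.68*i/20; w_.append((*hp(phi,0.5*phi/1.68),15))
print(hp(0,0)[0],[np.round(a[0],0) for a in w_[::4]])
plan(w_,255,start=hp(0,0))
E
```

```text
(np.float64(556.8), 18.2, np.float64(140.20000000000002)) [array([564.,  18., 150.]), array([598.,  18., 182.]), array([642.,  18., 201.]), array([689.,  18., 204.]), array([734.,  18., 191.])]
[0,-0.0095,0.007,-0.025,0,0,255, 0,-0.0095,0.0075,-0.025,0,-0,255, 0,-0.009,0.0075,-0.025,0,0,255, 0,-0.008,0.0085,-0.025,-0,0,255, 0,-0.008,0.009,-0.025,0,-0,255, 0.0005,-0.0075,0.0095,-0.025,0,0,255, -0,-0.0065,0.01,-0.025,0,0,255, -0,-0.006,0.01,-0.025,0,0,255, -0,-0.0055,0.0105,-0.025,0,0,255, -0,-0.005,0.011,-0.025,0,0,255]
[0,-0.004,0.011,-0.025,-0,0,255, 0,-0.0035,0.011,-0.025,0,0,255, 0,-0.0025,0.0115,-0.025,-0,0,255, 0,-0.002,0.012,-0.025,-0,0,255, 0.0005,-0.0015,0.0115,-0.025,-0,0,255, -0,-0.0005,0.012,-0.025,0,0,255, -0,-0,0.0115,-0.025,0,0,255, -0,0.0005,0.012,-0.025,0,0,255, -0,0.0015,0.0115,-0.025,-0,0,255, 0,0.0025,0.0115,-0.025,-0,0,255]
20 end [763.3  18.2 171.5]
```

servo_tool --deltas '[0,-0.0015,0.005,0,0,0,255,0,-0.0095,0.007,-0.025,0,0,255,0,-0.0095,0.0075,-0.025,0,0,255,0,-0.009,0.0075,-0.025,0,0,255,0,-0.008,0.0085,-0.025,0,0,255,0,-0.008,0.009,-0.025,0,0,255]'

```text
time_s: 6.47
tool_pos: [598.3, 18.2, 181.3]
tcp_rot: [-1.307, 1.301, -1.142]
force: [6.1, -1.6, -27.3]
finger_gap: 7.8
```

```bash
python3 snap.py scene s3 220 420 90 270 3; python3 -c "
from lid import *
print(hp(.42,.125)[0])"
```

```text
6.5167 [600.4  18.2 182.4] [-1.308  1.301 -1.142] [ 2.7 -0.4 -4. ] 7.6570637456242645 [-0.36  0.63  0.44  1.61 -0.28  1.11  0.17]
(np.float64(598.4352858102072), 18.2, np.float64(182.06031502608067))
```

View pics/s3.png

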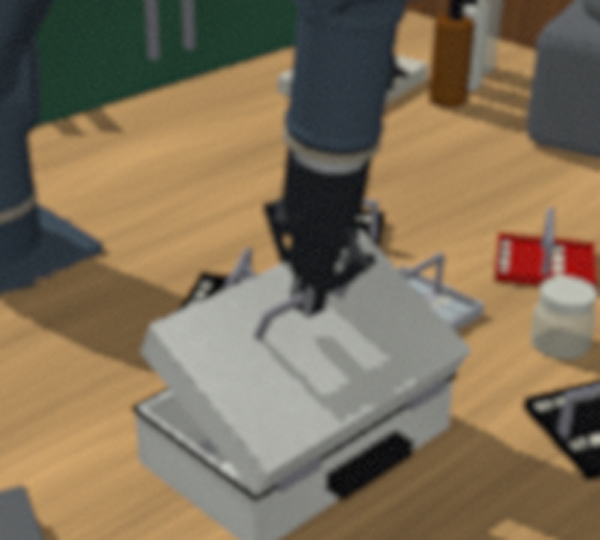

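The lid is rising with the gripper holding the bar at (300,305). I continue along the arc.

servo_tool --deltas '[0,-0.0075,0.0095,-0.025,0,0,255,0,-0.0065,0.01,-0.025,0,0,255,0,-0.006,0.01,-0.025,0,0,255,0,-0.0055,0.0105,-0.025,0,0,255,0,-0.005,0.011,-0.025,0,0,255,0,-0.004,0.011,-0.025,0,0,255,0,-0.0035,0.011,-0.025,0,0,255,0,-0.0025,0.0115,-0.025,0,0,255]'

```text
time_s: 7.18
tool_pos: [687.2, 18.4, 203.9]
tcp_rot: [-1.453, 1.448, -1.03]
force: [-6.5, -1.1, -3.0]
finger_gap: 8.1
```

```bash
python3 -c "
from lid import *
s=status.get_obs();print(s['joint_pos'].round(2),s['tool_pos'],s['force'],hp(1.092,.325)[0])"
```

```text
[-0.26  0.86  0.42  1.09 -0.29  1.59  0.13] [687.15749394  18.37487109 203.92236996] [-6.48756265 -1.11417347 -3.00648922] (np.float64(688.7366251442928), 18.2, np.float64(203.69497545203436))
```

```bash
python3 - <<'E'
from lid import *
w_=[]
for i in range(1,8):
    phi=1.092+(1.65-1.092)*i/7; w_.append((*hp(phi,0.325+0.035*i/7),15))
plan(w_,255,start=hp(1.092,.325))
E
```

```text
[0,-0.002,0.011,-0.005,0,0,255, 0,-0.001,0.0115,-0.005,0,0,255, 0,-0.0005,0.0115,-0.005,-0,0,255, 0,0.0005,0.0115,-0.005,0,0,255, 0.0005,0.0015,0.011,-0.005,0,0,255, -0,0.0025,0.0115,-0.005,0,-0,255, -0,0.003,0.011,-0.005,0,-0,255]
7 end [761.8  18.1 173.6]
```

servo_tool --deltas '[0,-0.002,0.011,-0.005,0,0,255,0,-0.001,0.0115,-0.005,0,0,255,0,-0.0005,0.0115,-0.005,0,0,255,0,0.0005,0.0115,-0.005,0,0,255,0,0.0015,0.011,-0.005,0,0,255,0,0.0025,0.0115,-0.005,0,0,255,0,0.003,0.011,-0.005,0,0,255,0,0,0,0,0,0,255,0,0,0,0,0,0,255]'

```text
time_s: 7.93
tool_pos: [763.1, 18.6, 173.0]
tcp_rot: [-1.472, 1.465, -1.015]
force: [5.4, -1.0, -3.1]
finger_gap: 8.1
```

```bash
python3 snap.py scene s4 220 420 60 240 3; 
```

```text
7.9833 [763.   18.6 173.1] [-1.472  1.465 -1.015] [ 6.1 -1.3 -4.1] 7.7214422507465335 [-0.19  1.05  0.41  0.74 -0.32  1.76  0.09]
```

View pics/s4.png

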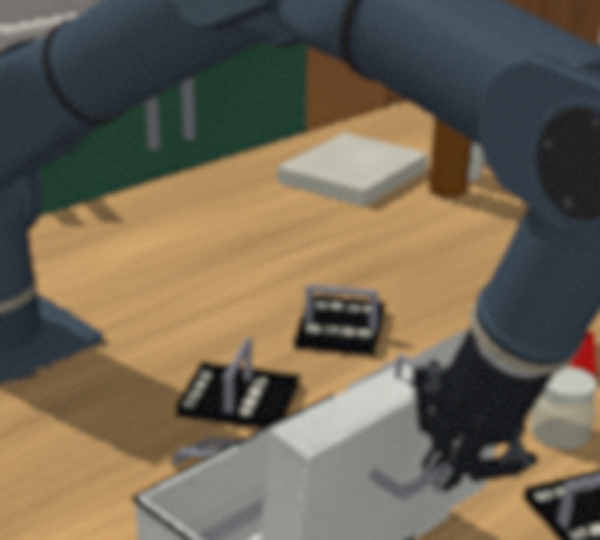

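```bash
python3 - <<'E'
from h import *
s=status.get_obs(); p=s['tool_pos']; R=Ro.from_rotvec(s['tcp_rot']); b=-R.as_matrix()[:,1]; print(b)
p1=p+45*b; 
plan([(p1,R,16),((782,19,300),RT(0.005,.3),30),((640,140,305),RT(.02,.0),34),((520,285,260),RT(.03,0),34),((497.7,307.3,190),RT(.03,0),28),((497.7,307.3,100),RT(.03,0),28)],195)
E
```

```text
[0.35192253 0.00193485 0.93602713]
[-0,-0.015,0,0,0,0,195, -0,-0.015,-0,0,0,0,195, -0,-0.015,-0,0,0,0,195, -0,-0.027,-0.009,0.02,-0,0,195, -0,-0.027,-0.0085,0.02,-0.001,0,195, -0.0005,-0.027,-0.008,0.02,0,0,195, -0.0205,0.006,-0.0225,0.05,-0.002,-0,195, -0.02,0.005,-0.023,0.05,-0.003,-0.001,195, -0.0205,0.004,-0.0235,0.05,-0.002,-0,195, -0.0205,0.0025,-0.023,0.05,-0.003,-0,195]
[-0.0205,0.0015,-0.0235,0.05,-0.002,-0.001,195, -0.0205,0.0005,-0.023,0.05,-0.003,0,195, -0.0245,0.0075,-0.0195,-0,-0.002,0,195, -0.0245,0.0075,-0.0195,-0,-0.001,0,195, -0.0245,0.0075,-0.0195,-0,-0.002,0,195, -0.025,0.0075,-0.0195,-0,-0.002,0,195, -0.0245,0.0075,-0.0195,-0,-0.001,0,195, -0.025,0.0075,-0.019,-0,-0.002,0,195, -0.0075,0.0235,-0.0075,-0,0,0,195, -0.0075,0.023,-0.007,-0,0,0,195]
[-0.0075,0.0235,-0.0075,-0,0,0,195, -0,0.0225,0,-0,0,0,195, -0,0.0225,0,-0,0,0,195, -0,0.0225,0,-0,0,0,195, -0,0.0225,0,-0,0,0,195]
25 end [497.5 307.1 100. ]
```

servo_tool --deltas '[0,0,0,0,0,0,195,0,0,0,0,0,0,195,0,0,0,0,0,0,195,0,-0.015,0,0,0,0,195,0,-0.015,0,0,0,0,195,0,-0.015,0,0,0,0,195]'

```text
time_s: 8.48
tool_pos: [777.1, 19.2, 216.4]
tcp_rot: [-1.475, 1.469, -1.011]
force: [0.4, 0.1, 0.9]
finger_gap: 20.2
```

```bash
python3 snap.py scene s5 220 420 60 240 3; 
```

```text
8.5333 [778.1  18.9 219.1] [-1.473  1.467 -1.014] [ 1.6 -0.5  1.8] 19.96634119614549 [-0.16  1.08  0.4   0.54 -0.34  1.92  0.05]
```

View pics/s5.png

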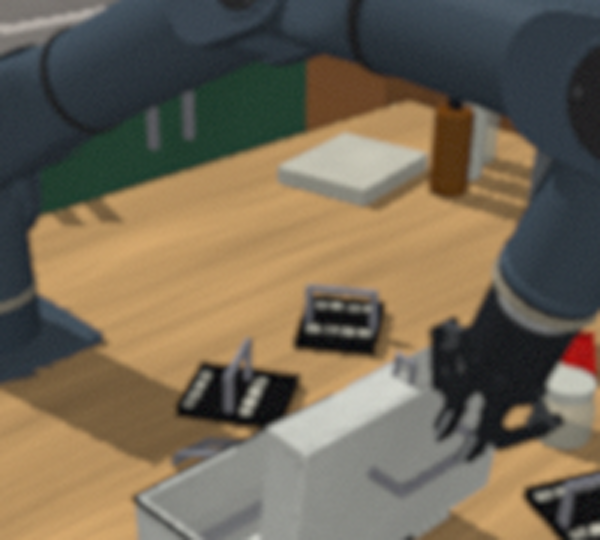

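```bash
python3 - <<'E'
from h import *
plan([((776,19,235),RT(0.005,.2),20),((774,19,295),RT(0.005,.0),25),((640,140,305),RT(.02,.0),34),((520,285,260),RT(.03,0),34),((497.7,307.3,190),RT(.03,0),28),((497.7,307.3,110),RT(.03,0),28)],100)
E
```

```text
[-0,-0.007,-0.004,0.081,-0,-0,100, -0,-0.0075,-0.003,0.08,-0.001,-0,100, -0,-0.0195,-0.0045,0.067,0,-0,100, -0,-0.0195,-0.0035,0.066,0,-0,100, -0,-0.02,-0.002,0.067,0,-0,100, -0.0205,-0.0015,-0.022,0,-0.002,-0,100, -0.02,-0.002,-0.0225,0,-0.003,-0,100, -0.0205,-0.0015,-0.022,0,-0.002,-0,100, -0.0205,-0.0015,-0.022,0,-0.003,-0,100, -0.0205,-0.002,-0.022,0,-0.002,-0,100]
[-0.0205,-0.0015,-0.022,0,-0.003,-0,100, -0.0245,0.0075,-0.0195,0,-0.002,-0,100, -0.0245,0.0075,-0.0195,0,-0.001,-0,100, -0.025,0.0075,-0.0195,0,-0.002,-0,100, -0.0245,0.0075,-0.0195,0,-0.002,-0,100, -0.0245,0.0075,-0.019,0,-0.001,-0,100, -0.025,0.0075,-0.0195,0,-0.002,-0,100, -0.0075,0.0235,-0.007,0,0,-0,100, -0.008,0.023,-0.0075,0,0,-0,100, -0.0075,0.0235,-0.007,0,0,-0,100]
[0,0.0265,-0,0,0,-0,100, 0,0.027,-0,0,0,-0,100, 0,0.0265,-0,0,0,-0,100]
23 end [497.9 307.4 110.1]
```

servo_tool --deltas '[0,-0.007,-0.004,0.081,0,0,195,0,-0.0075,-0.003,0.08,-0.001,0,195,0,-0.0195,-0.0045,0.067,0,0,195,0,-0.0195,-0.0035,0.066,0,0,195,0,-0.02,-0.002,0.067,0,0,195,0,-0.005,0,0,0,0,195]'

```text
time_s: 9.03
tool_pos: [772.8, 18.4, 302.2]
tcp_rot: [-1.205, 1.201, -1.208]
force: [0.0, -0.8, 1.9]
finger_gap: 19.9
```

servo_tool --deltas '[-0.0205,-0.0015,-0.022,0,-0.002,0,195,-0.02,-0.002,-0.0225,0,-0.003,0,195,-0.0205,-0.0015,-0.022,0,-0.002,0,195,-0.0205,-0.0015,-0.022,0,-0.003,0,195,-0.0205,-0.002,-0.022,0,-0.002,0,150,-0.0205,-0.0015,-0.022,0,-0.003,0,100,-0.0245,0.0075,-0.0195,0,-0.002,0,100,-0.0245,0.0075,-0.0195,0,-0.001,0,100,-0.025,0.0075,-0.0195,0,-0.002,0,100,-0.0245,0.0075,-0.0195,0,-0.002,0,100]'

```text
time_s: 9.87
tool_pos: [557.8, 237.7, 275.9]
tcp_rot: [-1.225, 1.192, -1.187]
force: [-0.4, 1.1, -0.4]
finger_gap: 51.9
```

servo_tool --deltas '[-0.0245,0.0075,-0.019,0,-0.001,0,100,-0.025,0.0075,-0.0195,0,-0.002,0,100,-0.0075,0.0235,-0.007,0,0,0,100,-0.008,0.023,-0.0075,0,0,0,100,-0.0075,0.0235,-0.007,0,0,0,100,0,0.0265,0,0,0,0,100,0,0.027,0,0,0,0,100,0,0,0,0,0,0,100,0,0,0,0,0,0,100]'

```text
time_s: 10.62
tool_pos: [496.3, 306.9, 137.4]
tcp_rot: [-1.229, 1.19, -1.186]
force: [0.7, 1.2, 1.2]
finger_gap: 51.9
```

```bash
python3 snap.py scene s6 220 420 90 270 3; python3 snap.py top t6 190 450 110 290 3;python3 - <<'E'
from h import *
plan([((497.7,307.3,100),RT(.03,0),28),((497.7,307.3,50),RT(.03,0),18)],100)
E
```

```text
10.6667 [497.4 307.2 138.8] [-1.225  1.189 -1.186] [ 0.7 -0.1  0.2] 51.75082436837841 [-0.88  0.58  0.4   1.81 -0.3   0.81 -0.31]
10.7167 [498.  307.5 139.6] [-1.223  1.189 -1.186] [ 0.3  0.1 -0.1] 51.939171333063896 [-0.88  0.58  0.4   1.81 -0.3   0.81 -0.31]
[0,0.02,-0,0.001,-0,-0,100, 0,0.0195,-0.0005,0,-0.001,-0.001,100, 0,0.0165,0,0,0,0,100, 0,0.017,0,0,0,0,100, 0,0.0165,0,0,0,0,100]
5 end [497.5 307.5  50.1]
```

View pics/s6.png

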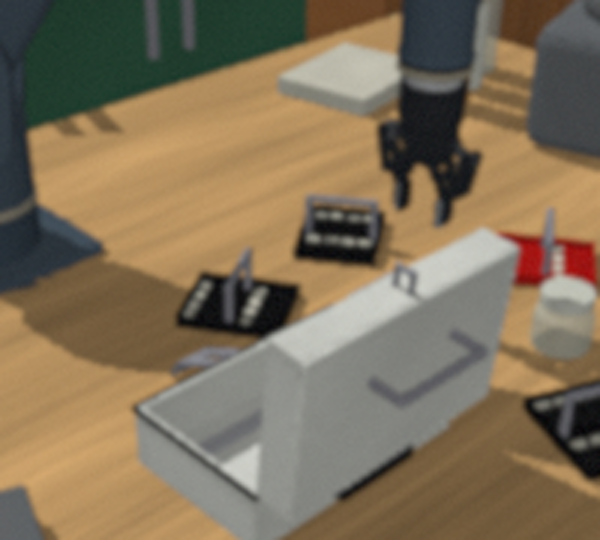

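View pics/t6.png

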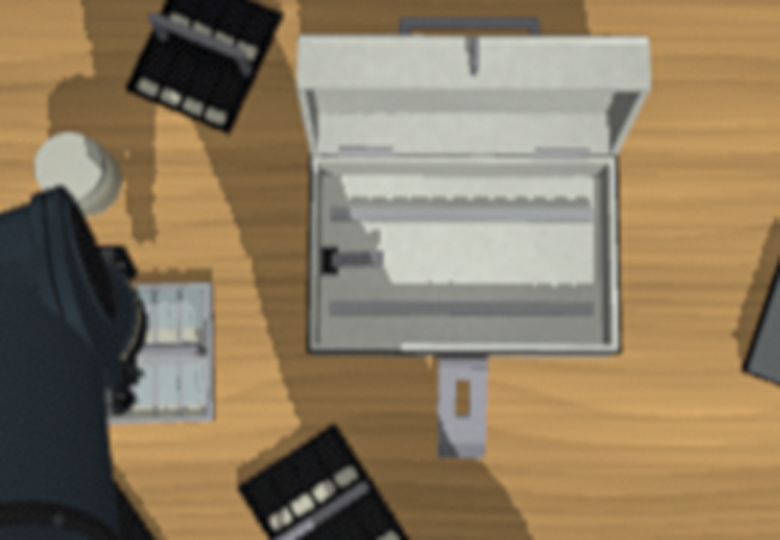

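servo_tool --deltas '[0,0.02,0,0.001,0,0,100,0,0.0195,-0.0005,0,-0.001,-0.001,100,0,0.0165,0,0,0,0,100,0,0.017,0,0,0,0,100,0,0.0165,0,0,0,0,100,0,0,0,0,0,0,100,0,0,0,0,0,0,100]'

```text
time_s: 11.3
tool_pos: [497.3, 307.6, 50.0]
tcp_rot: [-1.224, 1.187, -1.186]
force: [0.3, 0.3, 0.5]
finger_gap: 52.0
```

servo_tool --deltas '[0,0,0,0,0,0,255,0,0,0,0,0,0,255,0,0,0,0,0,0,255,0,0,0,0,0,0,255,0,0,0,0,0,0,255,0,0,0,0,0,0,255]'

```text
time_s: 11.8
tool_pos: [497.0, 307.8, 50.2]
tcp_rot: [-1.223, 1.187, -1.186]
force: [-2.3, -0.2, 9.0]
finger_gap: 7.7
```

```bash
python3 - <<'E'
from h import *
s=status.get_obs();p=s['tool_pos'];R=Ro.from_rotvec(s['tcp_rot'])
plan([(p+[0,0,20],RT(.028),10),(p+[0,0,60],RT(.028),20),((520,270,172),RT(.025),26),((575,120,175),RT(.005),30),((586.2,87,165),RT(.005),15),((586.2,87,165),RT(.005),15)],255)
E
```

```text
[-0,-0.01,0,-0,0.002,-0,255, -0,-0.01,0,-0,0.001,-0.001,255, -0,-0.0135,0,-0,0,0,255, -0,-0.013,0,-0,0,0,255, -0,-0.0135,0,-0,0,0,255, 0.013,-0.0205,0.0075,-0,0.001,0,255, 0.0125,-0.0205,0.007,-0,0.001,0,255, 0.013,-0.021,0.0075,-0,0.001,0,255, 0.025,-0.0005,0.0085,-0,0.003,0,255, 0.0255,-0.0005,0.0085,-0,0.004,0,255]
[0.025,-0.0005,0.009,-0,0.003,0,255, 0.025,-0.0005,0.0085,-0,0.003,0,255, 0.0255,-0.0005,0.009,-0,0.004,0,255, 0.025,-0,0.009,-0,0.003,0,255, 0.011,0.0035,0.0035,-0,0,0,255, 0.011,0.003,0.004,-0,0,0,255, 0.011,0.0035,0.0035,-0,0,0,255, -0,-0,-0,-0,0,0,255]
18 end [586.2  86.9 164.8]
```

servo_tool --deltas '[0,-0.01,0,0,0.002,0,255,0,-0.01,0,0,0.001,-0.001,255,0,-0.0135,0,0,0,0,255,0,-0.013,0,0,0,0,255,0,-0.0135,0,0,0,0,255,0.013,-0.0205,0.0075,0,0.001,0,255,0.0125,-0.0205,0.007,0,0.001,0,255,0.013,-0.021,0.0075,0,0.001,0,255]'

```text
time_s: 12.47
tool_pos: [519.6, 269.3, 172.7]
tcp_rot: [-1.223, 1.19, -1.191]
force: [0.3, 0.8, -3.4]
finger_gap: 8.2
```

servo_tool --deltas '[0.015,0,0.0055,0,0.003,0,255,0.025,-0.0005,0.0085,0,0.004,0,255,0.025,-0.0005,0.009,0,0.003,0,255,0.025,-0.0005,0.0085,0,0.003,0,255,0.0255,-0.0005,0.009,0,0.004,0,255,0.022,0,0.008,0,0.003,0,255,0.015,0.0025,0.005,0,0,0,255,0.014,0.0025,0.005,0,0,0,255,0.01,0.002,0.0035,0,0,0,255,0.005,0.001,0.002,0,0,0,255]'

```text
time_s: 13.3
tool_pos: [586.5, 87.3, 165.7]
tcp_rot: [-1.213, 1.206, -1.208]
force: [-0.8, -0.6, -3.1]
finger_gap: 8.3
```

servo_tool --deltas '[0,0,0,0,0,0,255,0,0,0,0,0,0,255,0,0,0,0,0,0,255]'

```text
time_s: 13.55
tool_pos: [586.0, 90.5, 165.3]
tcp_rot: [-1.214, 1.205, -1.204]
force: [0.7, 0.4, -3.7]
finger_gap: 7.7
```

```bash
python3 snap.py scene s7 220 420 90 270 3; python3 snap.py top t7 190 450 110 290 3
```

```text
13.6 [586.   90.5 165.3] [-1.214  1.205 -1.204] [-0.2  0.1 -3.6] 7.968140123492338 [-0.49  0.56  0.41  1.77 -0.28  0.87  0.05]
13.65 [586.   90.4 165.3] [-1.214  1.205 -1.205] [-0.2 -0.7 -2.8] 7.911530778154166 [-0.49  0.56  0.41  1.77 -0.28  0.87  0.05]
```

View pics/s7.png

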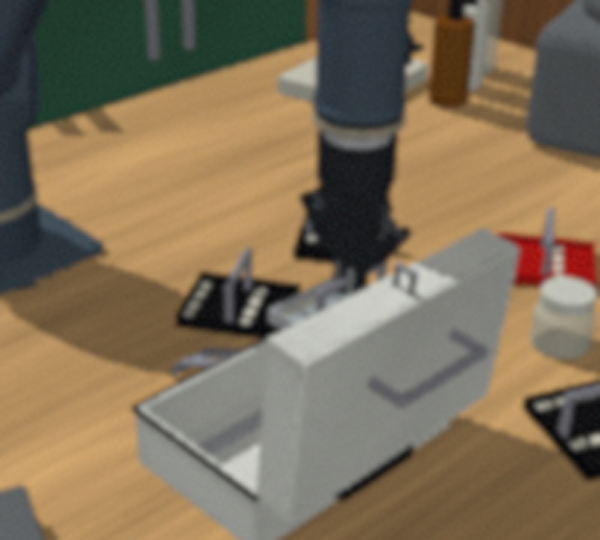

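View pics/t7.png

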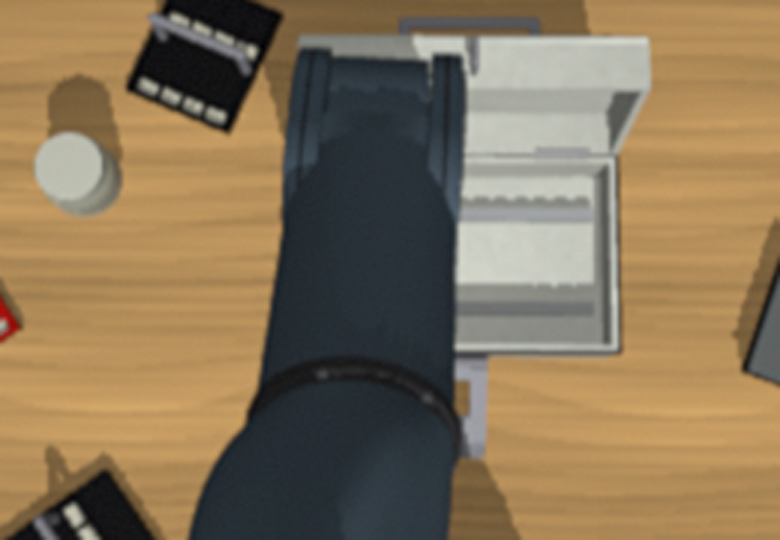

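servo_tool --deltas '[0.004,0.01,0,0,0,0,255,0.001,0.015,0,0,0,0,255,0,0.015,0,0,0,0,255,0,0.015,0,0,0,0,255,0,0.012,0,0,0,0,255,0,0.008,0,0,0,0,255,0,0.005,0,0,0,0,255,0,0,0,0,0,0,255,0,0,0,0,0,0,255]'

```text
time_s: 14.4
tool_pos: [586.3, 83.9, 85.3]
tcp_rot: [-1.213, 1.205, -1.206]
force: [0.0, -1.4, -3.3]
finger_gap: 7.7
```

servo_tool --deltas '[-0.001,0.003,0,0,0,0,255,0,0.003,0,0,0,0,255,0,0.002,0,0,0,0,255,0,0.0015,0,0,0,0,255,0,0.0015,0,0,0,0,255,0,0.001,0,0,0,0,255,0,0,0,0,0,0,255,0,0,0,0,0,0,255]'

```text
time_s: 15.07
tool_pos: [586.2, 85.0, 73.2]
tcp_rot: [-1.213, 1.206, -1.206]
force: [-0.2, 0.5, -2.9]
finger_gap: 8.0
```

servo_tool --deltas '[0,0.001,0,0,0,0,255,0,0.001,0,0,0,0,255,0,0,0,0,0,0,255,0,0,0,0,0,0,255]'

```text
time_s: 15.4
tool_pos: [586.2, 85.0, 71.2]
tcp_rot: [-1.213, 1.206, -1.206]
force: [-0.3, 0.4, -2.1]
finger_gap: 7.9
```

servo_tool --deltas '[0,0.0005,0,0,0,0,255,0,0.0005,0,0,0,0,255,0,0,0,0,0,0,255,0,0,0,0,0,0,255]'

```text
time_s: 15.73
tool_pos: [586.3, 84.9, 70.3]
tcp_rot: [-1.213, 1.205, -1.206]
force: [-0.6, -0.1, -2.6]
finger_gap: 7.5
```

servo_tool --deltas '[0,0.0005,0,0,0,0,255,0,0.0005,0,0,0,0,255,0,0,0,0,0,0,255]'

```text
time_s: 15.98
tool_pos: [586.3, 84.9, 70.2]
tcp_rot: [-1.212, 1.205, -1.206]
force: [-4.1, -0.9, 8.8]
finger_gap: 8.0
```

servo_tool --deltas '[0,0.0005,0,0,0,0,255,0,0.0005,0,0,0,0,255,0,0,0,0,0,0,255]'

```text
time_s: 16.23
tool_pos: [586.3, 85.0, 70.1]
tcp_rot: [-1.212, 1.205, -1.206]
force: [-8.3, -0.1, 19.3]
finger_gap: 7.8
```

servo_tool --deltas '[0,-0.001,0,0,0,0,255,0,0,0,0,0,0,235,0,0,0,0,0,0,200,0,0,0,0,0,0,150,0,0,0,0,0,0,150,0,0,0,0,0,0,150]'

```text
time_s: 16.73
tool_pos: [586.3, 85.0, 69.1]
tcp_rot: [-1.213, 1.205, -1.206]
force: [0.2, 0.5, 0.3]
finger_gap: 34.9
```

```bash
python3 - <<'E'
from h import *
plan([((586.2,85,90),RT(.005),10),((586.2,85,200),RT(.005),25),((540,170,290),RT(.005),30),((460,330,300),RT(.005),34)],150)
E
```

```text
[0,-0.007,-0,0,0,0,150, 0,-0.007,-0,0.001,0,0.001,150, 0,-0.007,-0,-0,0,0,150, 0,-0.022,-0,-0,0,0,150, 0,-0.022,-0,-0,0,0,150, 0,-0.022,-0,-0,0,0,150, 0,-0.022,-0,-0,0,0,150, 0,-0.022,-0,-0,0,0,150, -0.017,-0.018,-0.009,-0,0,0,150, -0.017,-0.018,-0.0095,-0,0,0,150]
[-0.017,-0.018,-0.009,-0,0,0,150, -0.017,-0.018,-0.009,-0,0,0,150, -0.017,-0.018,-0.0095,-0,0,0,150, -0.027,-0.0015,-0.013,-0,0,0,150, -0.0265,-0.002,-0.0135,-0,0,0,150, -0.027,-0.0015,-0.013,-0,0,0,150, -0.0265,-0.0015,-0.013,-0,0,0,150, -0.027,-0.002,-0.0135,-0,0,0,150, -0.0265,-0.0015,-0.013,-0,0,0,150]
19 end [460. 330. 300.]
```

servo_tool --deltas '[0,-0.007,0,0,0,0,150,0,-0.007,0,0,0,0,150,0,-0.007,0,0,0,0,150,0,-0.022,0,0,0,0,150,0,-0.022,0,0,0,0,150,0,-0.022,0,0,0,0,150,0,-0.022,0,0,0,0,150,0,-0.022,0,0,0,0,150,-0.017,-0.018,-0.009,0,0,0,150,-0.017,-0.018,-0.0095,0,0,0,150]'

```text
time_s: 17.57
tool_pos: [568.0, 118.1, 238.3]
tcp_rot: [-1.211, 1.206, -1.209]
force: [0.0, 1.0, -0.3]
finger_gap: 35.2
```

servo_tool --deltas '[-0.017,-0.018,-0.009,0,0,0,150,-0.017,-0.018,-0.009,0,0,0,150,-0.017,-0.018,-0.0095,0,0,0,150,-0.027,-0.0015,-0.013,0,0,0,150,-0.0265,-0.002,-0.0135,0,0,0,150,-0.027,-0.0015,-0.013,0,0,0,150,-0.0265,-0.0015,-0.013,0,0,0,150,-0.027,-0.002,-0.0135,0,0,0,150,-0.0265,-0.0015,-0.013,0,0,0,150,0,0,0,0,0,0,150]'

```text
time_s: 18.4
tool_pos: [456.6, 336.6, 300.6]
tcp_rot: [-1.216, 1.202, -1.197]
force: [-1.2, 0.4, -0.4]
finger_gap: 35.2
```

```bash
python3 snap.py scene s8 220 420 90 270 3; python3 snap.py top t8 190 520 110 290 2; python3 - <<'E'
from h import *
d=np.load("pics/t8_d.npy");P=cloud("top",d);P[d<=0]=np.nan
R=lambda s:cv2.minAreaRect(s[:,:2].astype(np.float32))
def sel(x0,x1,y0,y1,z0,z1):
    s=P[y0:y1,x0:x1].reshape(-1,3); return s[(s[:,2]>z0)&(s[:,2]<z1)]
b=sel(295,350,165,225,74,92);print("tray bar",R(b),np.median(b[:,2]))
h=sel(330,360,229,265,10,90); print("hasp fit z vs x",np.polyfit(h[:,0],h[:,2],1),h.min(0),h.max(0))
A=sel(296,345,168,222,24,45);c=np.linalg.lstsq(np.c_[A[:,:2],np.ones(len(A))],A[:,2],rcond=None)[0];print("tray plane",c,len(A),R(A),np.median(A[:,2]))
for nm,a in dict(box=(430,490,180,250,25,50),bottle=(465,505,140,180,60,140),jar=(195,235,145,185,50,85)).items(): print(nm,R(sel(*a))[:1])
d=np.load("pics/s8_d.npy");Q=cloud("scene",d);Q[d<=0]=np.nan
q=Q.reshape(-1,3); q=q[(q[:,2]>170)&(q[:,2]<235)&(q[:,0]>690)&(q[:,0]<780)&(q[:,1]>60)&(q[:,1]<150)|(q[:,2]>140)&(q[:,2]<235)&(q[:,0]>690)&(q[:,0]<760)&(q[:,1]<-50)&(q[:,1]>-115)]
print("lid face x vs z",np.polyfit(q[:,2],q[:,0],1),len(q))
E
```

```text
18.45 [458.2 333.5 300.5] [-1.215  1.202 -1.201] [ 1.4 -1.8 -0.2] 34.78215310746845 [-1.01  0.39  0.44  1.64 -0.18  1.15 -0.51]
18.5 [459.5 331.1 300.6] [-1.214  1.203 -1.204] [ 0.1 -1.1 -0. ] 35.340439322766656 [-1.    0.39  0.44  1.64 -0.18  1.15 -0.51]
tray bar ((581.1365966796875, 94.19647216796875), (177.73837280273438, 116.9530029296875), 9.176944732666016) 84.44721249283788
hasp fit z vs x [   0.51593631 -189.32783986] [403.89105604  -3.63149154  10.16410163] [490.57088376  40.60076231  67.44855586]
tray plane [ 1.13395219e-02 -1.38548582e-03  2.30317266e+01] 1593 ((587.3063354492188, 85.00994873046875), (132.35060119628906, 136.53916931152344), 0.8044132590293884) 28.62364606064585
box ((525.2548828125, -308.7950439453125),)
bottle ((676.0746459960938, -370.59930419921875),)
jar ((661.7528686523438, 379.4811096191406),)
lid face x vs z [6.05146925e-02 7.18312097e+02] 872
```

View pics/s8.png

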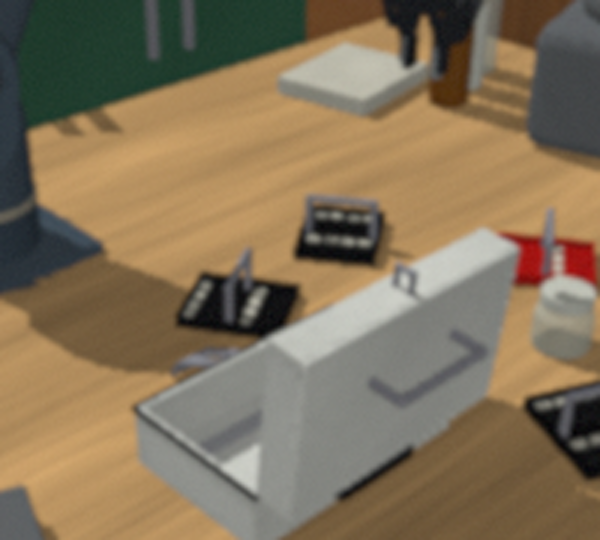

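View pics/t8.png

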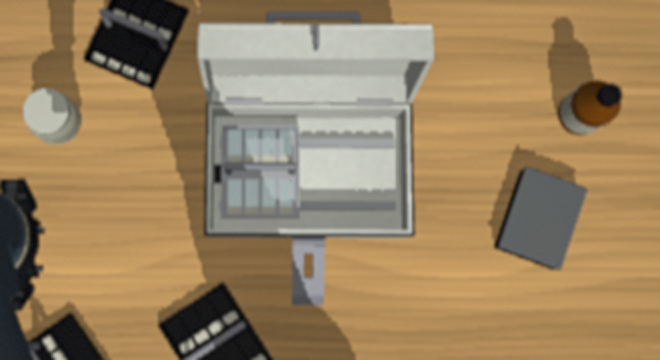

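```bash
python3 -c "
from rig import job; print(job.finish_job())"
```

```text
the job is handed in; nothing more can be done
None
```

The slide tray is in the chest at the switch end, with the hasp down, the lid open and the gripper well clear. I handed the job in at about 18.5 s.

- **Order:** I pushed the hasp off the staple and down first. Then I raised the lid by its handle and let go. After that I carried the aluminium tray in and lowered it slowly onto the rails, with contact at the expected height.
- **Hasp:** the last depth fit puts it at about 2.0 rad, near its stop and well past level.
- **Lid:** it stands by itself at about 1.63 rad, just past upright.
- **Tray:** its plane is level to about 0.01 rad. The gripper let go with the tray about 66 mm towards the switch end, so its left edge is about 47 mm beyond the lever tip.
- **Bystanders:** box, bottle and jar measured within 1 mm of where they started.

**Not confirmed:**
- **Lever:** it is hidden under the tray, so I infer that it is pressed from the tray's position and height.
- **Carrying bar:** the last depth fit of the bar was spoiled by the chest walls, so I used the tray's plane and the picture instead.
- **Seating force:** the tray was pressed down with about 19 N for a moment before I backed off and opened the gripper.

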